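Lock the fume extractor's damper open

TASK

Open the damper of the bench fume extractor and lock it open: push its upright knob along the L-shaped slot away from the louvred front as far as it goes, then round the corner and sideways to the very end of the short leg. Only push the knob from outside: do not take it between the fingers and do not pull it up. Leave the pot, the sherd, the bottle and the roll of tape where they are, and finish clear of everything.

Things in the scene. Friction and masses are not known exactly. Their poses are not given: they have to be found in the camera images.
- extractor: bench fume extractor, fixed, turned up to 0.5 rad: flat grey box 240 (x) x 320 (y) x 70 mm high, aluminium top at z = 70 mm. Origin at the centre of its underside; x points from its louvred front (robot side) to its back, y to its left, z up. L-shaped slot 18 mm wide in the top: long leg along x, short leg from its back end along +y. A barred grille lies at x -85 to 0, y -130 to 0 mm
- slot_corner (a point): point on the extractor's top plane where the knob's axis stands at the slot's corner, the end of the long leg: x 35, y 30 mm in the extractor's frame. The long leg's front end is 80 mm before it, along -x
- slot_end (a point): point on the extractor's top plane where the knob's axis stands at the end of the short leg, 50 mm from the corner along the extractor's +y: x 35, y 80 mm in its frame
- knob_top (a point): centre of the top face of the black upright cylindrical knob, 24 mm in diameter, from 6 to 55 mm above the extractor's top (a flat 32 mm steel washer lies under it). Its pin runs in the slot with 3 mm play each side, so it can only follow the L. It slides with 2 to 4 N of friction and stays where it is left. Axes as the extractor's
- damper (a joint): travel of knob and shutter along the long leg, m: 0 at the front end, 0.080 at the corner (hard stop); starts between 0 and 0.025
- latch (a joint): travel of the knob along the short leg, m: 0 on the long leg, 0.050 at the end of the short leg, locked (hard stop); it can grow only when damper is within about 3 mm of its stop
- lift (a joint): how far the knob is pulled up against its spring (1.5 N and more), m: 0 down, 0.015 full; to stay near 0
- pot: small terracotta cup, 68 mm across and 55 mm high, on the extractor's top at its back right; origin at the centre of its underside; bystander
- sherd: flat dark sherd, 50 x 35 x 8 mm, on the extractor's top at its front left; origin at the centre of its underside; bystander
- bottle: amber bottle with white cap, 58 mm across and 125 mm high, on the table beside the extractor, left or right; origin at the centre of its underside; bystander
- tape: roll of tape lying flat, 90 mm across and 40 mm high, on the table on the other side of the extractor; origin at the centre of its underside; bystander

How it is judged:
By the outcome, as a careful person would: the job done as asked, in the order asked, and still so for the second after the job is handed in, with the robot touching nothing.
It also fails if it takes over 48 s, if anything falls off the work surface, if the arm or the gripper's body presses on something with over 40 N, if the wrist force passes 120 N, or if a joint passes its speed limit or range.

ROBOT

A 7-joint arm with a two-finger parallel gripper is mounted at the origin on the work surface. World frame = base frame: x ahead of the robot, y to its left, z up, the work surface at z = 0. Lengths are in m, angles in rad, forces in N, time in s.
With the tool pointing down it reaches from about 0.35 to 0.9 m from the base axis. Payload 8.1 kg.
Tool frame: the origin (TCP) lies between the finger pads, 19 mm behind the fingertips; this is the grasp point; z points along the fingers, y is the line along which they close (so a half turn about z gives the same grasp; the last joint's range is limited). The gripper opens to 92 mm and grips with 3 to 60 N. Pads are 19 mm wide; open, the fingers measure 130 mm over their backs; the gripper's body (75 mm by 190 mm) begins 47 mm behind the grasp point.
Start: joints at [1.143, 0.434, 0.025, 1.573, -0.012, 1.134, -0.075], TCP at [0.199, -0.592, 0.246] pointing down, gripper open.
Joint ranges: [-2.62, 2.62], [-0.44, 2.09], [-1.27, 1.32], [0.08, 2.57], [-1.32, 4.46], [0.12, 2], [-2.74, 2.74]. Speed limits (rad/s): [2.22, 2.22, 3.01, 3.01, 3.14, 3.14, 3.14].

INTERFACE

Orientations are given as a rotation vector (axis times angle).
In Python, from cell import telemetry, vision, job gives the robot as it stands. The module is installed in compiled form; this text tells all that it offers.
- The arm moves only by the shell command python3 -m creep 'ROWS' [FORCE]. ROWS is text: rows parted by semicolons, each of 7 numbers parted by spaces: the finger opening in cm, from 0 to 9.18, then the shift along the tool's x, y, z in cm, then the turn, a rotation vector about the tool's x, y, z in degrees. A call has 1 to 5 rows; each row is the pose to reach, as a shift and turn from the pose commanded when the call began, along the tool's axes at that moment; what a row does not reach only later rows make up. A row lasts 1/8 s, in which the tool goes at most 62.5 mm and 10.7 degrees, less where a joint would pass 70% of its speed; a pose out of reach is approached as far as the arm can. A call with a gripper value outside its range is refused whole. The fingers move at their own pace and stop on an object; FORCE is the grip in N (left out, the last holds). Time passes only in rows, so rows that repeat a pose let the fingers close. It gives the time, the measured TCP pose, the force, the opening and the grip force at its end, in the units of the state.
- telemetry.observe(): the state, without advancing time (a new reading comes with each control period).
- vision.get_image(name): name is "scene" or "side" or "wrist"; returns the picture (420x560x3 uint8, red, green, blue); there is no depth.
- vision.camera_info(name): a dict with "fov_y" (degrees; the focal length in pixels is half the picture's height over the tangent of half this angle, whatever the lens; pixels are square), "cx", "cy" (the principal point, pixels), "dist_coeffs" ([k1, k2, p1, p2, k3] as OpenCV has them; the pictures are not rectified), "extrinsics" (4x4, takes a point from camera to world coordinates). Camera axes: x right, y down, z forward; pixel columns grow to the right and rows downward; lengths in m; the calibration is good to about 2 mm. A picture is of the moment at which its call begins: read the wrist's pose just before it. camera_info takes no time and is no camera call; for the wrist camera it gives the pose at the moment of the call.
- job.sign_off(): hands the job in; it is judged then, once.
The state is a dict: "clock": time; "joints": joint angles; "dq": joint speeds; "joint_efforts": joint torques, N m; "position": TCP position; "ee_rot": TCP orientation; "force": force on the tool from outside, world axes, zero at the start; "ft_torque": the same for the moment, N m; "width": opening from 0.0 (shut) to 1.0 (fully open); "gripper_force": force on a finger pad.
Only numpy, scipy, OpenCV 4.12 (cv2) and the standard library are available. Lean on these libraries where they do the work, as an engineer would, in place of code of your own. Each camera call takes 0.05 s, during which the arm holds its last target. There are 200 camera calls.

## Working session

There is one attempt and no reset: what is moved stays moved. The work goes in short steps, Python scripts to look and compute and a shell command to move; the robot and the scene stay as the last step left them, time stands still between calls to the robot, and variables do not carry over. Pictures are saved under pics/ and viewed, at most 10 in all, crops included, and the job is handed in when it is done.

```bash
mkdir -p pics; python3 - <<'E'
from cell import telemetry, vision
import cv2, numpy as np
s=telemetry.observe(); print({k:np.round(v,3).tolist() for k,v in s.items()})
for n in ("scene","side"):
    i=vision.camera_info(n); print(n,i['fov_y'],i['cx'],i['cy'],i['dist_coeffs'],np.round(i['extrinsics'],3).tolist())
    cv2.imwrite(f"pics/{n}1.png",vision.get_image(n)[:,:,::-1])
E
```

```text
{'clock': 0.0, 'joints': [1.143, 0.435, 0.025, 1.574, -0.012, 1.134, -0.075], 'dq': [0.0, 0.001, -0.0, 0.001, 0.001, -0.001, 0.0], 'joint_efforts': [-0.002, -66.785, 0.984, -31.447, -0.061, 0.043, 0.0], 'position': [0.199, -0.592, 0.245], 'ee_rot': [-3.099, -0.508, 0.001], 'force': [0.127, 0.328, 0.846], 'ft_torque': [0.02, -0.021, -0.02], 'gripper_force': 0.0, 'width': 1.0}
scene 45.59550358415372 272.71427274882404 210.38928586126372 [-0.18104659  0.          0.          0.          0.        ] [[-0.35, 0.769, -0.535, 1.212], [0.937, 0.28, -0.21, 0.285], [-0.012, -0.574, -0.818, 1.017], [0.0, 0.0, 0.0, 1.0]]
side 57.79464050364669 273.8523909510887 210.04735941872497 [0.0238485 0.        0.        0.        0.       ] [[-0.81, -0.311, 0.498, 0.221], [-0.587, 0.441, -0.679, 0.577], [-0.008, -0.842, -0.54, 0.524], [0.0, 0.0, 0.0, 1.0]]
```

View pics/scene1.png

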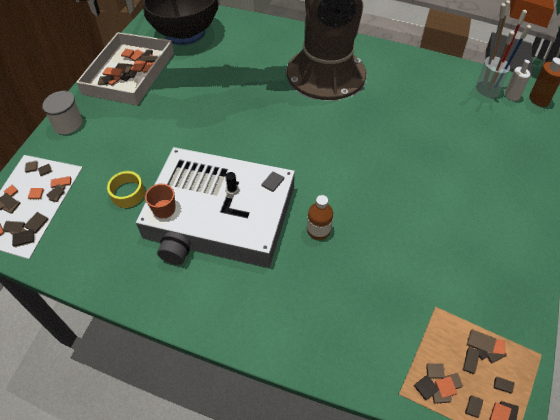

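View pics/side1.png

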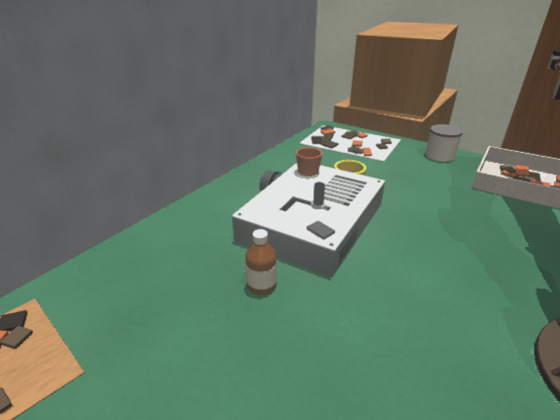

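The scene view looks towards the robot, whose base is at (327,70). The knob is at (232,182), the slot corner at about (227,209) and the slot end at (248,214). The pot is at (161,200), the sherd at (273,181), the bottle at (320,217) and the tape at (126,190). The side view agrees: knob (319,193), pot (309,162), sherd (320,230), bottle (261,265). I'll enlarge both to measure.

```bash
python3 - <<'E'
import cv2
a=cv2.imread("pics/scene1.png");b=cv2.imread("pics/side1.png")
cv2.imwrite("pics/sceneC.png",cv2.resize(a[140:270,130:310],None,fx=4.4,fy=4.4,interpolation=cv2.INTER_CUBIC))
cv2.imwrite("pics/sideC.png",cv2.resize(b[140:265,230:395],None,fx=4.8,fy=4.8,interpolation=cv2.INTER_CUBIC))
E
```

```text
(no output)
```

View pics/sceneC.png

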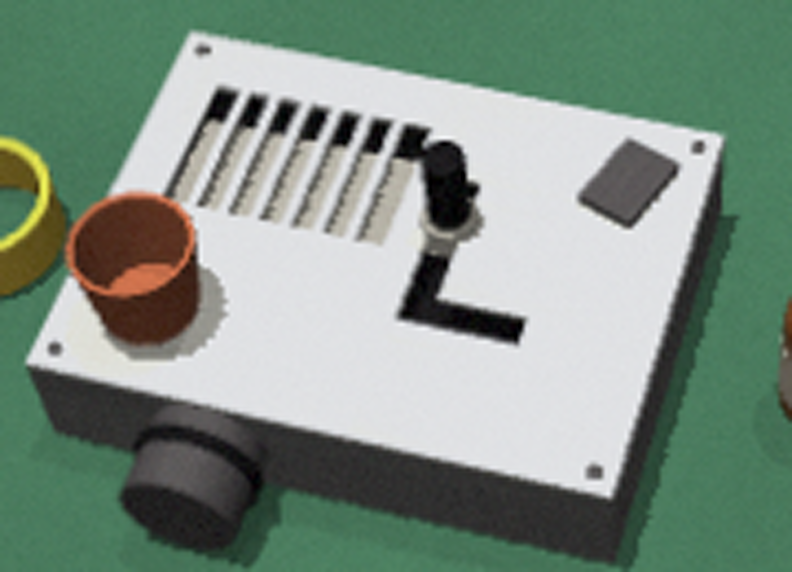

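View pics/sideC.png

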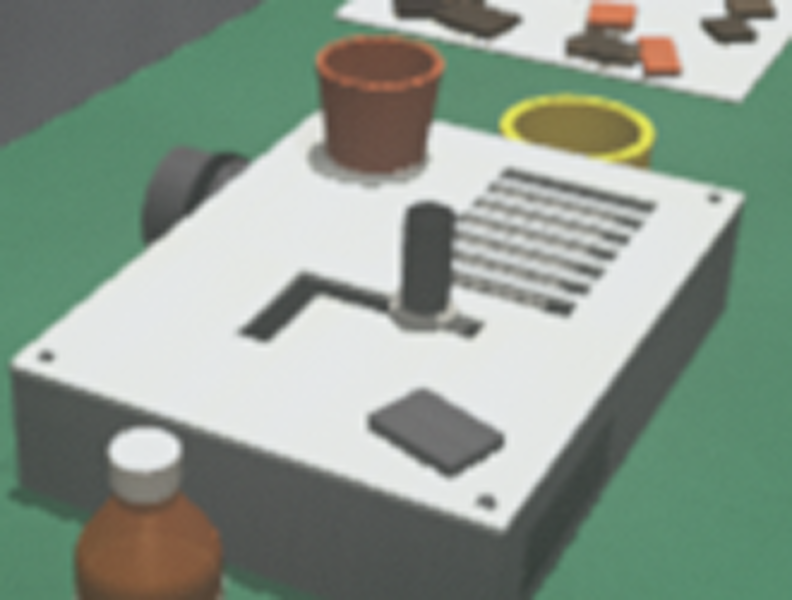

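Crop pixels read as follows.
- **Scene (×4.4):** top corners (192,31), (723,133), (615,497), (27,365); slot corner, outer edge (398,318); slot end (526,318) and (519,343); knob top (444,154); pot rim (132,245).
- **Side (×4.8):** corners (745,195), (505,530), (12,362); slot corner (305,270); slot end (240,333); knob top (430,213); pot rim (380,63).

```bash
cat > h.py <<'E'
import numpy as np, cv2
from cell import telemetry, vision
from scipy.optimize import least_squares
from scipy.spatial.transform import Rotation as R
class Cam:
    def __init__(s,n):
        i=vision.camera_info(n); s.E=np.array(i['extrinsics']); f=210/np.tan(np.radians(i['fov_y'])/2)
        s.K=np.array([[f,0,i['cx']],[0,f,i['cy']],[0,0,1]]); s.d=np.array(i['dist_coeffs'])
        s.P=np.linalg.inv(s.E)
    def proj(s,X):
        return cv2.projectPoints(np.atleast_2d(X).astype(float),cv2.Rodrigues(s.P[:3,:3])[0],s.P[:3,3],s.K,s.d)[0][:,0]
    def und(s,u): return cv2.undistortPoints(np.array([[u]],float),s.K,s.d)[0,0]
def tri(cs,us):
    return cv2.triangulatePoints(cs[0].P[:3],cs[1].P[:3],*[c.und(u).reshape(2,1) for c,u in zip(cs,us)])[:,0]
def ext(p,X):
    X=np.atleast_2d(np.array(X,float)); c,s=np.cos(p[2]),np.sin(p[2])
    return np.c_[p[0]+c*X[:,0]-s*X[:,1],p[1]+s*X[:,0]+c*X[:,1],X[:,2]]
def inv(p,w):
    d=np.array(w[:2])-p[:2]; c,s=np.cos(p[2]),np.sin(p[2]); return np.array([c*d[0]+s*d[1],-s*d[0]+c*d[1]])
E
python3 - <<'E'
from h import *
C,S=Cam("scene"),Cam("side")
a=lambda *q:(np.array(q)+.5)/4.4-.5+[130,140]
b=lambda *q:(np.array(q)+.5)/4.8-.5+[230,140]
ps=[([-.12,-.16],(192,31),(745,195)),([-.12,.16],(723,133),(505,530)),([.12,.16],(615,497),(12,362)),([.12,-.16],(27,365),None),
 ([.044,.021],(398,318),(305,270)),([.026,.089],(526,318),(265,341)),([.044,.089],(519,343),(240,333))]
for X,u,v in ps:
    if v: t=tri((C,S),(a(*u),b(*v))); print(X,np.round(t[:3]/t[3],4))
M=[(X+[0],C,a(*u)) for X,u,v in ps]+[(X+[0],S,b(*v)) for X,u,v in ps if v]
def f(q): return np.concatenate([c.proj(ext(q[:3],X)+[0,0,q[3]])[0]-u for X,c,u in M])
r=least_squares(f,[.65,0,0,.07]); print(r.x,np.round(f(r.x).reshape(-1,2),1).tolist()); p=r.x
np.save("p.npy",p)
for n,u,v in [("knob",(444,154),(430,213)),("pot",(132,245),(380,63))]:
    t=tri((C,S),(a(*u),b(*v))); t=t[:3]/t[3]; print(n,t,inv(p,t))
E
```

```text
[-0.12, -0.16] [ 0.4941 -0.2697  0.0691]
[-0.12, 0.16] [0.4629 0.0488 0.0688]
[0.12, 0.16] [0.7019 0.0736 0.0695]
[0.044, 0.021] [ 0.6393 -0.0722  0.0689]
[0.026, 0.089] [ 0.6177 -0.0074  0.0702]
[0.044, 0.089] [ 0.632  -0.0063  0.0691]
[ 0.59832242 -0.09819782  0.09839953  0.06919169] [[0.2, 0.7], [0.5, 0.7], [-0.4, 0.0], [0.2, -0.3], [-0.4, 0.2], [0.8, 0.0], [0.2, 0.6], [0.1, -0.4], [0.6, -0.8], [0.2, -0.1], [0.1, -0.4], [1.2, 0.4], [-0.7, -0.1]]
knob [ 0.57003394 -0.06998745  0.12451035] [-0.02538023  0.03085299]
pot [ 0.67716875 -0.20008516  0.12225655] [ 0.06845544 -0.10914041]
```

The fit is good: the top plane comes out at z 0.069 (70 mm expected), and the knob top is at z 0.1245 (125 expected), y 31 mm (30 expected), so damper ≈ 20 mm. Next is a helper that gives the shift to an extractor-frame target, in tool axes.

```bash
cat > go.py <<'E'
import sys
from h import *
p=np.load("p.npy"); s=telemetry.observe(); T=R.from_rotvec(s['ee_rot'])
print("t",round(s['clock'],2),"ext now",np.round(inv(p,s['position'])*1e3,1),"z",round(s['position'][2]*1e3,1),"F",np.round(s['force'],1),"w",round(s['width'],3))
c,q=np.cos(p[2]),np.sin(p[2]); G=R.from_matrix(np.array([[c,q,0],[q,-c,0],[0,0,-1]]).T)
for a in sys.argv[1:]:
    x=np.array(eval(a),float)/1e3
    d=ext(p,x)[0]-s['position']
    print(a,"shift cm",np.round(T.inv().apply(d)*100,2),"turn",np.round(np.degrees((T.inv()*G).as_rotvec()),2))
E
python3 go.py "(-85,30,245)" "(-85,30,105)"
```

```text
t 0.1 ext now [-445.6 -452.1] z 244.8 F [ 0.5  1.  -0.5] w 1.003
(-85,30,245) shift cm [ 4.596e+01 -3.889e+01  3.000e-02] turn [-0.08  0.02 12.97]
(-85,30,105) shift cm [ 45.96 -38.87  14.03] turn [-0.08  0.02 12.97]
```

```bash
python3 -m creep '0 4 -3.4 0 0 0 1; 0 9 -7.6 0 0 0 3; 0 13.5 -11.5 0 0 0 4; 0 18 -15.3 0 0 0 6; 0 22.5 -19.1 0 0 0 7' 10; python3 go.py "(-85,30,245)"
```

```text
clock: 0.72
position: [0.3523, -0.3377, 0.2454]
ee_rot: [-3.126, -0.316, 0.0]
force: [1.2, -0.3, -0.1]
width: 0.503
gripper_force: 0.0
t 0.72 ext now [-268.3 -214.1] z 245.4 F [ 1.2 -0.3 -0.1] w 0.503
(-85,30,245) shift cm [ 20.75 -22.39   0.04] turn [-0.    0.    5.92]
```

```bash
python3 -m creep '0 4.1 -4.5 0 0 0 2; 0 8.3 -9 0 0 0 3; 0 12.5 -13.5 0 0 0 5; 0 16.6 -17.9 0 0 0 6; 0 20.8 -22.4 0 0 0 6'; python3 -m creep '0 0 0 0 0 0 0;0 0 0 0 0 0 0'; python3 go.py "(-85,30,105)"
```

```text
clock: 1.35
position: [0.511, -0.0767, 0.2454]
ee_rot: [3.138, 0.152, -0.0]
force: [1.0, -0.2, -1.1]
width: 0.005
gripper_force: 0.0
clock: 1.6
position: [0.51, -0.0785, 0.2451]
ee_rot: [3.138, 0.154, -0.002]
force: [-0.3, -1.5, 0.1]
width: 0.002
gripper_force: 0.0
t 1.6 ext now [-86.   28.3] z 245.1 F [-0.3 -1.5  0.1] w 0.002
(-85,30,105) shift cm [ 0.11 -0.18 14.01] turn [0.01 0.07 0.  ]
```

```bash
python3 -m creep '0 0 -0.1 4 0 0 0; 0 0 -0.1 8 0 0 0; 0 0 -0.1 11 0 0 0; 0 0 -0.1 13 0 0 0; 0 0 -0.1 14 0 0 0'; python3 -m creep '0 0 0 0 0 0 0;0 0 0 0 0 0 0'; python3 go.py "(-57,30,105)"; python3 - <<'E'
from h import *
a=vision.get_image("side")[130:280,220:410,::-1]; cv2.imwrite("pics/s2.png",cv2.resize(a,None,fx=4,fy=4))
E
```

```text
clock: 2.22
position: [0.5091, -0.079, 0.1045]
ee_rot: [3.138, 0.15, -0.003]
force: [0.4, -0.8, 0.0]
width: 0.004
gripper_force: 0.0
clock: 2.48
position: [0.5108, -0.0777, 0.1064]
ee_rot: [3.138, 0.153, 0.002]
force: [0.6, 0.1, -0.1]
width: 0.004
gripper_force: 0.0
t 2.48 ext now [-85.1  29. ] z 106.4 F [ 0.6  0.1 -0.1] w 0.004
(-57,30,105) shift cm [ 2.81 -0.11  0.14] turn [ 0.02 -0.07 -0.07]
```

View pics/s2.png

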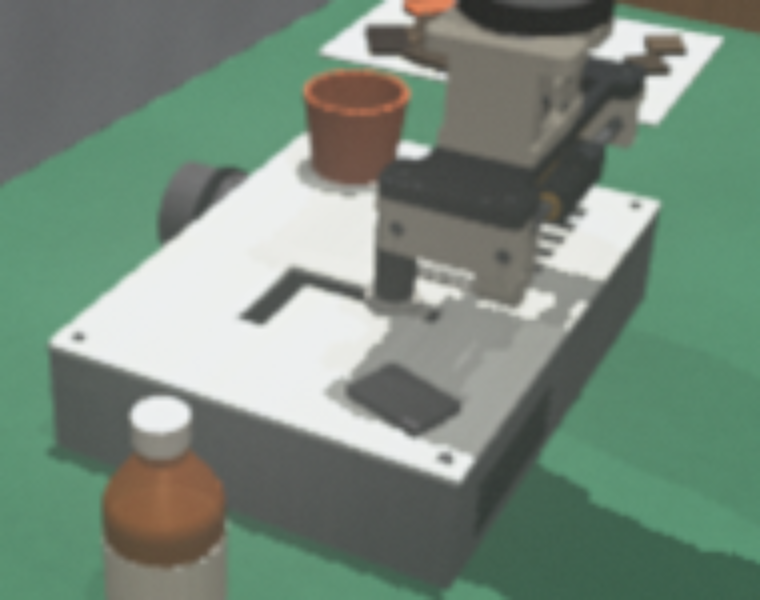

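The closed fingers stand at about (500,285) in the crop, in front of the knob at (395,280). A plate edge seems to overhang towards the knob, so I'll check that against projected points before pushing.

```bash
python3 - <<'E'
from h import *
S=Cam("side"); p=np.load("p.npy"); 
for X in [(-85,29,87),(-75.5,48,87),(-94.5,48,87),(-75.5,48,134),(-94.5,48,134),(-47.5,48,153),(-122.5,48,153),(-47.5,124,153),(-122.5,124,153),(-25,30,125),(-25,30,76)]:
    u=S.proj(ext(p,np.array(X)/1e3))[0]; print(X,np.round((u-[220,130])*4))
E
```

```text
(-85, 29, 87) [498. 299.]
(-75.5, 48, 87) [468. 311.]
(-94.5, 48, 87) [501. 321.]
(-75.5, 48, 134) [475. 234.]
(-94.5, 48, 134) [510. 243.]
(-47.5, 48, 153) [428. 189.]
(-122.5, 48, 153) [567. 224.]
(-47.5, 124, 153) [364. 254.]
(-122.5, 124, 153) [511. 294.]
(-25, 30, 125) [399. 212.]
(-25, 30, 76) [394. 289.]
```

The overhang is only the gripper's left end, about 28 mm above the knob, as expected. Now the first push.

```bash
python3 -m creep '0 2 -0.1 0 0 0 0; 0 4 -0.1 0 0 0 0; 0 5.2 -0.1 0 0 0 0; 0 6.4 -0.1 0 0 0 0; 0 7.5 -0.1 0 0 0 0'; python3 go.py; python3 -m creep '0 0.6 0 0 0 0 0; 0 1.2 0 0 0 0 0; 0 1.7 0 0 0 0 0;0 1.7 0 0 0 0 0'; python3 go.py "(14,30,106)"
```

```text
clock: 3.15
position: [0.5851, -0.0689, 0.1056]
ee_rot: [3.138, 0.154, -0.001]
force: [-2.5, -0.2, 2.1]
width: 0.003
gripper_force: 1.5
t 3.15 ext now [-10.3  30.4] z 105.6 F [-2.5 -0.2  2.1] w 0.003
clock: 3.65
position: [0.6023, -0.0673, 0.1055]
ee_rot: [3.138, 0.154, 0.001]
force: [-0.2, -0.1, 0.4]
width: 0.007
gripper_force: 0.0
t 3.65 ext now [ 7.  30.4] z 105.5 F [-0.2 -0.1  0.4] w 0.007
(14,30,106) shift cm [ 0.7   0.04 -0.05] turn [ 0.   -0.04 -0.03]
```

```bash
python3 -m creep '0 0.2 0 0 0 0 0; 0 0.4 0 0 0 0 0; 0 0.6 0 0 0 0 0;0 0.6 0 0 0 0 0'; python3 -m creep '0 0.2 0 0 0 0 0;0 0.2 0 0 0 0 0'; python3 go.py
```

```text
clock: 4.15
position: [0.6079, -0.0667, 0.1055]
ee_rot: [3.138, 0.154, 0.0]
force: [-1.7, -0.9, 0.1]
width: 0.008
gripper_force: 0.8
clock: 4.4
position: [0.6095, -0.0665, 0.1055]
ee_rot: [3.138, 0.154, -0.001]
force: [-4.2, 0.5, 3.1]
width: 0.005
gripper_force: 2.0
t 4.4 ext now [14.2 30.4] z 105.5 F [-4.2  0.5  3.1] w 0.005
```

```bash
python3 -m creep '0 0.2 0 0 0 0 0;0 0.2 0 0 0 0 0'; python3 -m creep '0 0.2 0 0 0 0 0;0 0.2 0 0 0 0 0'; python3 go.py;  python3 - <<'E'
from h import *
a=vision.get_image("scene")[140:270,130:310,::-1];b=vision.get_image("side")[140:270,230:410,::-1]; cv2.imwrite("pics/s3.png",cv2.resize(np.vstack([a,b]),None,fx=2.3,fy=2.3))
E
```

```text
clock: 4.65
position: [0.61, -0.0664, 0.1054]
ee_rot: [3.138, 0.154, -0.006]
force: [-11.0, 0.5, 7.2]
width: 0.006
gripper_force: 5.1
clock: 4.9
position: [0.6104, -0.0663, 0.1052]
ee_rot: [3.138, 0.154, -0.01]
force: [-16.7, 0.4, 12.3]
width: 0.006
gripper_force: 7.9
t 4.9 ext now [15.1 30.6] z 105.2 F [-16.7   0.4  12.3] w 0.006
```

View pics/s3.png

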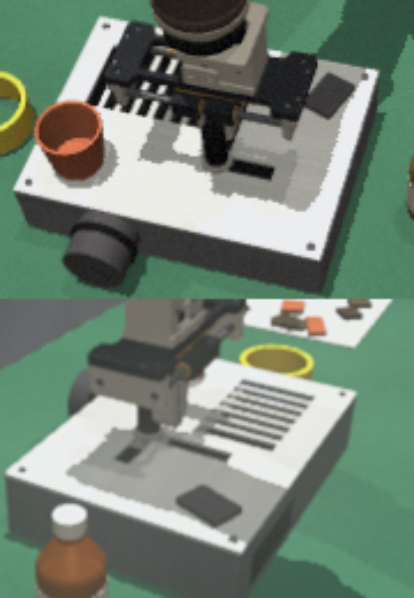

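The scene (top) and side (bottom) views both show the knob at the slot corner, about (213,140) and (148,420), with only the short leg free. The force rises at x = 15 mm, so the knob is on the stop. Next: back off and go round to the knob's right side.

```bash
python3 -m creep '0 -1 0 0 0 0 0; 0 -2.5 0 0 0 0 0; 0 -3.5 1 0 0 0 0; 0 -3.5 4 0 0 0 0; 0 -3.5 6 0 0 0 0'; python3 -m creep '0 0 0 0 0 0 0; 0 0 0 0 0 0 0'; python3 go.py "(35,-30,106)" "(35,-30,104)"
```

```text
clock: 5.62
position: [0.5852, -0.1317, 0.1058]
ee_rot: [3.137, 0.151, 0.002]
force: [-0.1, -0.8, 0.4]
width: 0.006
gripper_force: 0.0
clock: 5.88
position: [0.5849, -0.1283, 0.1055]
ee_rot: [-3.137, -0.154, -0.0]
force: [0.5, 0.4, 0.6]
width: 0.006
gripper_force: 0.0
t 5.88 ext now [-16.3 -28.6] z 105.5 F [0.5 0.4 0.6] w 0.006
(35,-30,106) shift cm [ 5.13  0.14 -0.05] turn [-0.05 -0.01 -0.  ]
(35,-30,104) shift cm [5.13 0.14 0.15] turn [-0.05 -0.01 -0.  ]
```

```bash
python3 -m creep '0 2 0 0 0 0 0; 0 4 0 0 0 0 0; 0 5.1 0 0 0 0 0; 0 5.1 0 0 0 0 0; 0 5.1 0 0 0 0 0';  python3 go.py "(35,0,106)"; python3 - <<'E'
from h import *
a=vision.get_image("scene")[140:270,130:310,::-1];b=vision.get_image("side")[140:270,230:410,::-1]; cv2.imwrite("pics/s4.png",cv2.resize(np.hstack([a,b]),None,fx=2.2,fy=2.2))
E
```

```text
clock: 6.5
position: [0.6348, -0.1241, 0.1053]
ee_rot: [-3.138, -0.154, 0.001]
force: [0.5, -0.6, 0.0]
width: 0.003
gripper_force: 0.0
t 6.5 ext now [ 33.7 -29.4] z 105.3 F [ 0.5 -0.6  0. ] w 0.003
(35,0,106) shift cm [ 0.13 -2.94 -0.07] turn [-0.    0.05 -0.02]
```

View pics/s4.png

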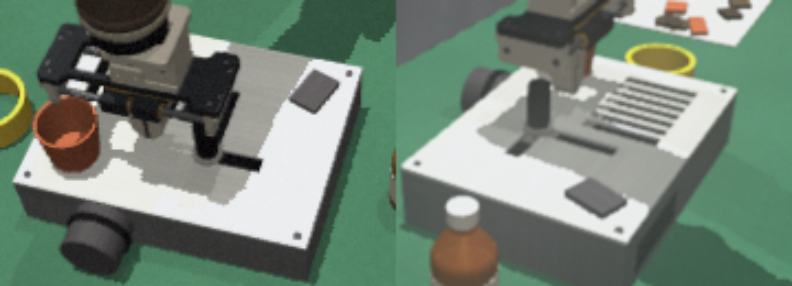

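The scene (left) and side (right) views show the knob standing at the corner, (205,135) and (538,105). The fingers are to its right at (148,120), clear of the pot. Now the sideways push.

```bash
python3 -m creep '0 0.1 -1.5 0 0 0 0; 0 0.1 -3 0 0 0 0; 0 0.1 -4.2 0 0 0 0; 0 0.1 -5.4 0 0 0 0; 0 0.1 -6.4 0 0 0 0'; python3 go.py;  python3 -m creep '0 0 -0.5 0 0 0 0; 0 0 -1 0 0 0 0; 0 0 -1.3 0 0 0 0; 0 0 -1.3 0 0 0 0'; python3 go.py "(35,49,106)"
```

```text
clock: 7.22
position: [0.6302, -0.0599, 0.1055]
ee_rot: [3.137, 0.154, 0.0]
force: [0.1, -2.3, -0.3]
width: 0.005
gripper_force: 1.4
t 7.22 ext now [35.5 35. ] z 105.5 F [ 0.1 -2.3 -0.3] w 0.005
clock: 7.72
position: [0.629, -0.0473, 0.1055]
ee_rot: [-3.138, -0.154, -0.0]
force: [-0.0, -1.1, 0.4]
width: 0.008
gripper_force: 0.5
t 7.72 ext now [35.5 47.6] z 105.5 F [-0.  -1.1  0.4] w 0.008
(35,49,106) shift cm [-0.05 -0.14 -0.05] turn [-0.01 -0.   -0.02]
```

```bash
for i in 1; do python3 -m creep '0 0 -0.2 0 0 0 0;0 0 -0.2 0 0 0 0'; python3 -m creep '0 0 -0.2 0 0 0 0;0 0 -0.2 0 0 0 0';  python3 -m creep '0 0 -0.2 0 0 0 0;0 0 -0.2 0 0 0 0'; done; python3 go.py
```

```text
clock: 7.98
position: [0.6288, -0.0456, 0.1055]
ee_rot: [3.138, 0.153, -0.0]
force: [0.4, -1.7, -0.7]
width: 0.003
gripper_force: 1.0
clock: 8.22
position: [0.6286, -0.0434, 0.1055]
ee_rot: [-3.138, -0.154, 0.0]
force: [0.2, -2.2, 0.4]
width: 0.009
gripper_force: 1.0
clock: 8.48
position: [0.6285, -0.0422, 0.1055]
ee_rot: [3.137, 0.153, 0.0]
force: [0.4, -4.4, 0.3]
width: 0.005
gripper_force: 2.0
t 8.47 ext now [35.5 52.8] z 105.5 F [ 0.4 -4.4  0.3] w 0.005
```

```bash
python3 -m creep '0 0 -0.2 0 0 0 0;0 0 -0.2 0 0 0 0'; python3 -m creep '0 0 -0.2 0 0 0 0;0 0 -0.2 0 0 0 0';  python3 go.py
```

```text
clock: 8.72
position: [0.6284, -0.0416, 0.1055]
ee_rot: [3.136, 0.151, 0.0]
force: [1.4, -7.6, 0.9]
width: 0.007
gripper_force: 4.0
clock: 8.98
position: [0.6283, -0.0411, 0.1055]
ee_rot: [3.134, 0.149, 0.001]
force: [2.1, -11.5, -0.8]
width: 0.004
gripper_force: 5.8
t 8.97 ext now [35.5 53.9] z 105.5 F [  2.1 -11.5  -0.8] w 0.004
```

The force rises steeply, so this is the end stop. Back off, then rise and look.

```bash
python3 -m creep '0 0 0.8 0 0 0 0; 0 0 2.5 0 0 0 0; 0 0 4 -0.5 0 0 0; 0 -1 4.5 -5 0 0 0; 0 -2 4.5 -10 0 0 0'; python3 -m creep '0 -5 0 -4 0 0 0; 0 -10 0 -5 0 0 0; 0 -14 0 -5 0 0 0; 0 -14 0 -5 0 0 0'; python3 go.py; python3 - <<'E'
from h import *
a=vision.get_image("scene")[140:270,130:310,::-1];b=vision.get_image("side")[140:270,230:410,::-1]; cv2.imwrite("pics/s5.png",cv2.resize(np.vstack([np.hstack([a,b])]),None,fx=2.2,fy=2.2,interpolation=cv2.INTER_CUBIC))
E
```

```text
clock: 9.6
position: [0.6117, -0.0858, 0.2062]
ee_rot: [-3.138, -0.151, 0.003]
force: [0.5, 0.4, -0.1]
width: 0.005
gripper_force: 0.0
clock: 10.1
position: [0.4708, -0.0991, 0.2564]
ee_rot: [3.137, 0.151, -0.0]
force: [0.4, 0.1, -0.8]
width: 0.001
gripper_force: 0.0
t 10.1 ext now [-127.    11.6] z 256.4 F [ 0.4  0.1 -0.8] w 0.001
```

View pics/s5.png

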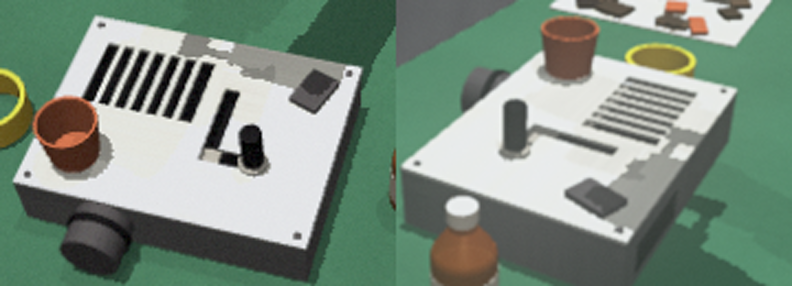

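The knob now stands at the short leg's end: top at (250,131) in the scene half and (515,105) in the side half. Triangulating to check.

```bash
python3 - <<'E'
from h import *
C,S=Cam("scene"),Cam("side"); p=np.load("p.npy")
t=tri((C,S),((130+250/2.2,140+131/2.2),(230+119/2.2,140+105/2.2))); t=t[:3]/t[3]; print(t,inv(p,t))
for c,o in((C,(130,140)),(S,(230,140))): print([(np.round((c.proj(ext(p,(.035,y,.125)))[0]-o)*2.2,1)).tolist() for y in (.07,.08)])
E
```

```text
[ 0.62454942 -0.01472888  0.12293747] [0.03430019 0.08048861]
[[240.6, 129.8], [250.1, 131.8]]
[[125.0, 97.3], [120.1, 101.6]]
```

Knob at (34, 80) mm, with its top at z 0.123: open and locked, not lifted. The bystanders are where they were and the arm is clear.

```bash
python3 -c "
from cell import job; print(job.sign_off())"
```

```text
the job is handed in; nothing more can be done
None
```

The damper is pushed fully open and its knob is at the very end of the short leg (measured at x 34, y 80 mm, not lifted); the pot, sherd, bottle and tape look unmoved, the arm is clear, and the job is handed in at about 10 s.

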